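Put the jigger away and latch the caddy gate

TASK

Stand the metal jigger upright in the bar caddy while its gate is open, and let go of it. Then push the gate shut until its sprung tongue rides over the keeper and snaps in, so that the gate stays shut by itself: push gently, never harder than about 15 N, and leave the jigger standing and the shot glass and the egg cup where they are.

Things in the scene. Friction and masses are not known exactly. Their poses are not given: they have to be found in the camera images.
- jigger: the metal jigger (bar measure): two cones foot to foot with a narrow waist, 43 mm across at both rims, 70 mm tall, about 0.12 kg, standing upright on the worktop; origin at the centre of its underside, z up its axis. It may be gripped across its upper rim like a 43 mm cylinder. It stands in one of three places in a row with the shot glass and the egg cup
- shot_glass: a clear shot glass, 48 mm across, 61 mm tall, a bystander: leave it alone; origin at the centre of its underside
- egg_cup: a plated egg cup on a foot, 46 mm across, 60 mm tall, a bystander: leave it alone; origin at the centre of its underside
- caddy: the bar caddy: an open-topped dark wooden tray fixed to the worktop, about 164 mm deep (its x) and 200 mm wide (its y), walls 70 mm high, floor 10 mm thick. Origin on the worktop under its middle; its own -x side, which faces the robot, is closed by the gate; x points to its back, z up. The gate's hinge axis is upright at (-0.055, +0.078) in this frame
- bay_mid (a point): point on the floor of the caddy's bay (10 mm above the worktop): the best place for the jigger. Free room about 95 mm along the caddy's x and 140 mm along its y, but the gate's free edge may latch up to 25 mm inside the square position, and a steel keeper with a rubber buffer fills the front corner on the -y side
- gate (a joint): angle of the gate, rad: 0 = square across the front, positive = opened towards the robot (clockwise seen from above). A light spring (0.25 N m/rad) holds it open near 0.5 unless latched. The keeper is adjustable: the latched angle lies anywhere from about -0.15 to +0.15 and must be found by feel. 1 to 3 mm past the snap the free edge meets a sprung buffer (3.5 N/mm, solid after 9 mm)
- tongue (a joint): travel of the sloped steel tongue in the gate's free edge, m: 0 = fully out (10 mm proud of the edge), grows to about 0.007 or 0.008 as the keeper presses it in, and drops back to about 0 as it snaps in behind the keeper. Riding over the keeper takes some 4 to 7 N at the free edge
- push_point (a point): a good place to push, on the outer (robot's) face of the gate, 100 mm from the hinge axis and 60 mm above the worktop; its x axis points through the gate in the closing direction. The panel is 144 mm long from the hinge to its free edge (on the caddy's -y side when shut), 12 mm thick (6 mm either side of the hinge axis), from 14 to 71 mm above the worktop

How it is judged:
By the outcome, as a careful person would: the job done as asked, in the order asked, and still so for the second after the job is handed in, with the robot touching nothing.
It also fails if it takes over 67 s, if anything falls off the work surface, if the arm or the gripper's body presses on something with over 40 N, if the wrist force passes 120 N, or if a joint passes its speed limit or range.

ROBOT

A 6-joint arm with a two-finger parallel gripper is mounted at the origin on a cart in front of the work surface, level with it; the furniture and walls round the work are solid. World frame = base frame: x ahead of the robot, y to its left, z up, the work surface at z = 0. Lengths are in m, angles in degrees, forces in N, time in s.
With the tool pointing down it reaches from about 0.25 to 0.725 m from the base axis. Payload 4 kg.
Tool frame: the origin (TCP) lies at the very end of the fingers, on their centre line; the grasp point (between the pads) lies 19 mm behind it; z points along the fingers, y is the line along which they close (so a half turn about z gives the same grasp; the last joint's range is limited). The gripper opens to 85 mm and grips with 20 to 120 N. Pads are 22 mm wide; open, the fingers measure 114 mm over their backs; the gripper's body (76 mm by 85 mm) begins 54 mm behind the grasp point. The pads swing forward as they close: fully open they stand 13 mm farther back than shut.
Start: joints at [-67.953, 13.785, 0.286, 76.501, 0, 90], TCP at [0.188, -0.463, 0.231] pointing down, gripper open.
Joint ranges: [-155.79, 155.79], [-60.16, 107.12], [-62.33, 73.08], [-114, 123.19], [-81.49, 82.49], [-180, 180]. Speed limits (degrees/s): [159.86, 159.86, 180, 180, 180, 180].

INTERFACE

Orientations are given as a 3x3 rotation matrix whose columns are the frame's x, y, z axes.
In Python, from workcell import readout, optics, order gives the robot as it stands.
- The arm moves only by the tool jog_arm, never from a script. Its argument "motion" is a list of rows, each a list of 6 numbers: the shift along the tool's x, y, z in mm, then the turn, a rotation vector about the tool's x, y, z in degrees. In form: [[tx, ty, tz, ax, ay, az], ...]. A call has 1 to 12 rows; each row shifts and turns the commanded pose from where the row before left it, along the tool's axes as they then stand; what a row does not reach is not made up. A row lasts 1/10 s, in which the tool goes at most 50 mm and 8.59 degrees, less where a joint would pass 70% of its speed; a pose out of reach is approached as far as the arm can. A call is refused whole if a number of a shift passes 50 or a number of a turn 8.59, either way. A call with a gripper value outside its range is refused whole. "jaw" is the gripper's target within -1 to 1 (fully open at 1, half-way at 0, shut at -1), set as the call begins (left out, the last holds). The fingers move at their own pace and stop on an object; "grip_force" is the grip in N (left out, the last holds). Time passes only in rows, so rows that do not move let the fingers close. It gives the time, the measured TCP pose, the force, the opening and the grip force at its end, in the units of the state.
- readout.observe(): the state, without advancing time (a new reading comes with each control period).
- optics.capture(name): name is "scene" or "top" or "wrist"; returns a dict with "pixels" (400x640x3 uint8, red, green, blue), "depth" (400x640 float32, m along the optical axis (not along the pixel's ray), 0 where there is no reading), "camera_matrix" (3x3 intrinsics, pixels), "origin" and "rotation" of the camera in the world; the wrist camera has in their place "hand_eye" (4x4, takes a point from camera to tool coordinates, whose origin is the TCP and whose axes are the flange's). Camera axes: x right, y down, z forward; pixel columns grow to the right and rows downward; lengths in m; the calibration is good to about 2 mm. The wrist camera is an equidistant fisheye: a pixel r from the principal point sees the ray r / f radians off the axis. A picture is of the moment at which its call begins: read the wrist's pose just before it.
- order.job_done(): hands the job in; it is judged then, once.
The state is a dict: "time_s": time; "joint_pos": joint angles; "joint_vel": joint speeds; "tau": joint torques, N m; "position": TCP position; "ee_rot": TCP orientation; "force": force on the tool from outside, world axes, zero at the start; "torque": the same for the moment, N m; "opening": finger opening in m; "grip_force": force on a finger pad.
Only numpy, scipy, OpenCV 4.12 (cv2) and the standard library are available. Lean on these libraries where they do the work, as an engineer would, in place of code of your own. Each camera call takes 0.05 s, during which the arm holds its last target. There are 200 camera calls.

## Working session

There is one attempt and no reset: what is moved stays moved. The work goes in short steps, Python scripts to look and compute and a tool call to move; the robot and the scene stay as the last step left them, time stands still between calls to the robot, and variables do not carry over. Pictures are saved under pics/ and viewed, at most 10 in all, crops included, and the job is handed in when it is done.

Besides the shell and the picture viewer there is one more tool, called after "Request:" as name([rows], argument=value, ...), one row to a line, values as JSON. jog_arm: Moves the arm, as the interface text tells. Its arguments: {"type":"object","properties":{"motion":{"type":"array"},"jaw":{"type":"number"},"grip_force":{"type":"number"}},"required":["motion"]}

```bash
mkdir -p pics
python3 - <<'E'
from workcell import readout, optics, order
import cv2,numpy as np
s=readout.observe();print(s)
ims=[]
for n in("scene","top"):
    c=optics.capture(n);np.savez(n+".npz",**{k:v for k,v in c.items()})
    print(n,c["camera_matrix"],c["origin"],c["rotation"]);cv2.imwrite(f"pics/{n}0.png",c["pixels"][:,:,::-1])
E
```

```text
{'time_s': 0.0, 'joint_pos': array([-6.79533260e+01,  1.38331529e+01,  2.13345312e-01,  7.64998446e+01,
       -2.70838032e-03,  8.99999894e+01]), 'joint_vel': array([-0.09264509,  0.01217371, -0.04691522,  0.03156387, -0.08355663,
        0.02717879]), 'tau': array([ 7.55815745e-05, -3.72320223e+01,  2.52407652e+01,  1.70721748e-02,
       -7.98132334e-06, -6.96140489e-06]), 'position': array([ 0.18743392, -0.46286758,  0.23040216]), 'ee_rot': array([[ 9.26878279e-01,  3.75361120e-01, -8.27690354e-04],
       [ 3.75362030e-01, -9.26876296e-01,  1.91787819e-03],
       [-4.72696639e-05, -2.08832317e-03, -9.99997818e-01]]), 'force': array([-0.73208446,  0.29362632,  0.45698208]), 'torque': array([ 0.00826598, -0.01215958, -0.03462429]), 'grip_force': 0.0, 'opening': 0.08516703421018143}
scene [[432.55410885   0.         320.79052268]
 [  0.         432.55410885 201.24288802]
 [  0.           0.           1.        ]] [-0.2724083   0.5719148   0.77371125] [[-0.60217202 -0.49094277  0.6295745 ]
 [-0.79836419  0.36845289 -0.47629517]
 [ 0.00186513 -0.78944136 -0.61382315]]
top [[371.38338892   0.         319.88222192]
 [  0.         371.38338892 198.72190797]
 [  0.           0.           1.        ]] [0.25437978 0.01684021 1.05103069] [[ 2.45447008e-02 -9.77216296e-01  2.10821887e-01]
 [-9.99680128e-01 -2.52788719e-02 -7.87754890e-04]
 [ 6.09914639e-03 -2.10735115e-01 -9.77524174e-01]]
```

View pics/top0.png

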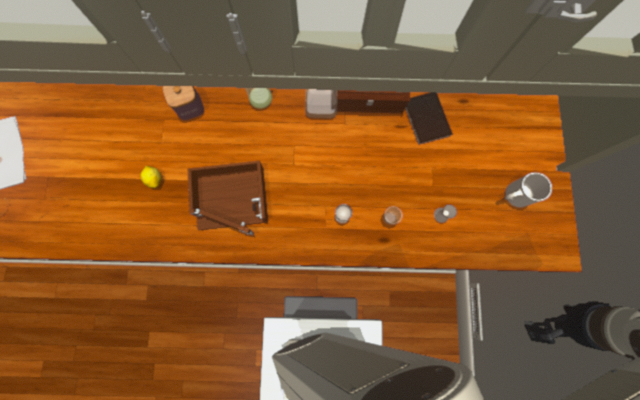

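View pics/scene0.png

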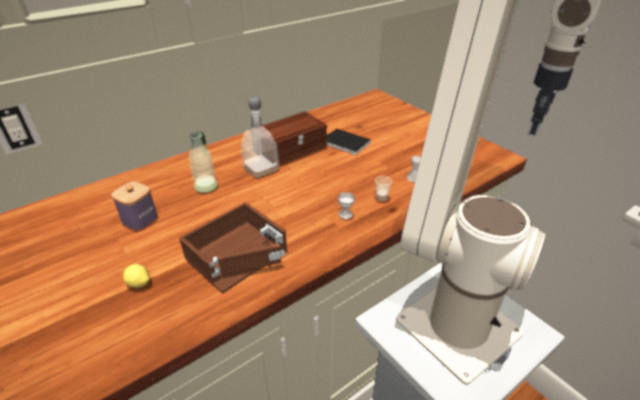

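The top view shows the caddy at about (228,195), with the gate running from (197,212) to (253,234). Three small items stand at (343,214), (392,217, the clear glass) and (445,213). I'll zoom in on them and compute positions.

```bash
cat > h.py <<'E'
import numpy as np
def cloud(c):
    K=c["camera_matrix"];d=c["depth"];v,u=np.mgrid[:d.shape[0],:d.shape[1]]
    p=np.stack([(u-K[0,2])/K[0,0]*d,(v-K[1,2])/K[1,1]*d,d],-1)
    p=p@c["rotation"].T+c["origin"];p[d==0]=np.nan
    return p
E
python3 - <<'E'
import numpy as np,cv2
from h import cloud
t=np.load("top.npz");P=cloud(t);s=np.load("scene.npz");Q=cloud(s)
for (u,v) in((343,214),(392,217),(445,213)):
    w=P[v-16:v+16,u-16:u+16].reshape(-1,3);w=w[(w[:,2]>.02)&(w[:,2]<.1)]
    print((u,v),len(w),w.min(0),w.max(0),np.median(w,0))
w=P[150:245,175:280].reshape(-1,3);w=w[(w[:,2]>.055)&(w[:,2]<.085)]
print(len(w),w.min(0),w.max(0))
# height map of caddy, 2.5mm/pixel->upscaled
for nm,PP in(("top",P),("sc",Q)):
  for i,(u,v) in enumerate([]):pass
x0,y0=.15,.1
g=np.zeros((200,280),np.uint8)
for p in np.concatenate([P.reshape(-1,3),Q.reshape(-1,3)]):
    if np.isnan(p).any() or not(-.01<p[2]<.12):continue
    i=int((.6-p[0])/.0015);j=int((.5-p[1])/.0015)
    if 0<=i<200 and 0<=j<280: g[i,j]=max(g[i,j],int(np.clip(p[2]*2000,20,255)))
a=cv2.resize(g,None,fx=2,fy=2,interpolation=0)
A=cv2.resize(t["pixels"][150:250,180:280],(300,300),interpolation=2)
B=cv2.resize(t["pixels"][190:240,325:465],(560,200),interpolation=2)
C=cv2.resize(s["pixels"][145:225,325:430],(315,240),interpolation=2)
o=np.zeros((600,800,3),np.uint8);o[:300,:300]=A[:,:,::-1]
o[300:500,:560]=B[:,:,::-1];o[:240,310:625]=C[:,:,::-1]
cv2.imwrite("pics/z1.png",o);cv2.imwrite("pics/z2.png",a)
E
```

```text
(343, 214) 228 [ 0.41081181 -0.06920395  0.02733245] [ 0.45612225 -0.0256127   0.06471915] [ 0.43736825 -0.04815045  0.03966042]
(392, 217) 181 [ 0.40613698 -0.20525011  0.02012028] [ 0.45287826 -0.15825037  0.06414652] [ 0.43603484 -0.18995291  0.0467114 ]
(445, 213) 194 [ 0.42435452 -0.3487968   0.02054817] [ 0.45832793 -0.31522471  0.07383567] [ 0.4432211  -0.33438501  0.05070047]
1066 [0.36978766 0.16428387 0.05501436] [0.57131979 0.38306344 0.07550913]
```

View pics/z1.png

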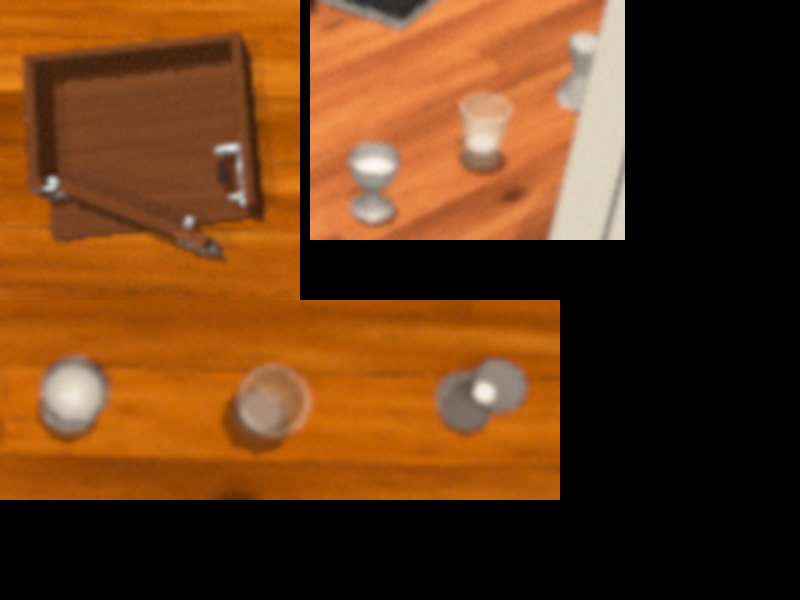

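View pics/z2.png

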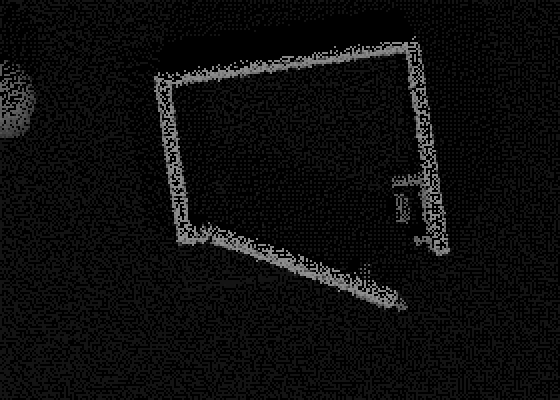

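The jigger is the right-hand item: in the crop its rim is at about (500,385) and its foot at about (465,402). The egg cup is on the left and the shot glass in the middle. The height map shows the caddy yawed by about 8°, with the gate open to about 0.5 rad. Next I'll refine the jigger position and fit the caddy.

```bash
cat >> h.py <<'E'
def px(c,u,v,z):
    K=c["camera_matrix"];r=c["rotation"]@np.array([(u-K[0,2])/K[0,0],(v-K[1,2])/K[1,1],1]);o=c["origin"]
    return o+r*(z-o[2])/r[2]
E
python3 - <<'E'
import numpy as np,cv2
from h import *
t=np.load("top.npz");P=cloud(t);s=np.load("scene.npz");Q=cloud(s)
print("jig",px(t,450,211.2,.07),px(t,441.2,215.5,0.0))
w=np.concatenate([P.reshape(-1,3),Q.reshape(-1,3)]);w=w[~np.isnan(w).any(1)]
w=w[(abs(w[:,0]-.46)<.15)&(abs(w[:,1]-.27)<.15)&(w[:,2]>.064)&(w[:,2]<.076)]
yaw=np.radians(7.9)
for k in range(6):
    R=np.array([[np.cos(yaw),-np.sin(yaw)],[np.sin(yaw),np.cos(yaw)]])
    if k==0: o=np.array([.5415,.383])/2+np.array([.5685,.189])/2-R@[.082,0]
    q=(w[:,:2]-o)@R
    b=q[(abs(q[:,0]-.076)<.012)&(abs(q[:,1])<.08)]
    r=q[(abs(q[:,1]+.094)<.012)&(abs(q[:,0])<.06)]
    l=q[(abs(q[:,1]-.094)<.012)&(q[:,0]<.06)&(q[:,0]>-.03)]
    fb=np.polyfit(b[:,1],b[:,0],1);fr=np.polyfit(r[:,0],r[:,1],1);fl=np.polyfit(l[:,0],l[:,1],1)
    pc=lambda a:np.percentile(a,[3,97])
    bx=pc(b[:,0]);ry=pc(r[:,1]);ly=pc(l[:,1])
    yaw+=(-fb[0]*len(b)+fr[0]*len(r)+fl[0]*len(l))/(len(b)+len(r)+len(l))
    o=o+R@[bx[1]-.082,(ry[0]+ly[1])/2]
print("yaw",np.degrees(yaw),"o",o,bx,ry,ly,fb,fr,fl)
R=np.array([[np.cos(yaw),-np.sin(yaw)],[np.sin(yaw),np.cos(yaw)]])
q=(w[:,:2]-o)@R
h=np.array([-.055,.078]);g=q[(q[:,0]<-.065)&(q[:,0]>-.14)]-h
g=g[(np.hypot(*g.T)<.14)]
f=np.polyfit(g[:,1],g[:,0],1);print("gate angle",np.arctan(f[0]),f)
c,sn=np.cos(-yaw),np.sin(-yaw)
for n,p in(("hinge",h),("bay",(.025,.01)),("bay0",(.025,0))):print(n,o+R@p)
E
```

```text
jig [ 0.44069477 -0.33452983  0.07      ] [ 0.44077237 -0.33365174  0.        ]
yaw 8.157877812242129 o [0.47643202 0.2735083 ] [0.07320325 0.082     ] [-0.09975461 -0.08954727] [0.08996428 0.09975461] [-0.00139265  0.07704477] [ 0.00014586 -0.09448371] [-0.00223357  0.09490134]
gate angle 0.4629705441716422 [0.49915396 0.01159106]
hinge [0.41092028 0.34291443]
bay [0.49976003 0.28695463]
bay0 [0.50117904 0.27705583]
```

Request:
jog_arm([
  [0,0,0,0,0,7],
  [0,0,0,0,0,6.9],
  [27,-9,6,0,0,0],
  [27,-9,6,0,0,0],
  [27,-9,6,0,0,0],
  [27,-9,6,0,0,0],
  [27,-9,6,0,0,0],
  [27,-9,6,0,0,0],
  [27,-9,6,0,0,0],
  [27,-9,6,0,0,0],
  [27,-10,6,0,0,0],
  [26,-10,6,0,0,0],
], jaw=1)

```text
time_s: 1.3
position: [0.4417, -0.3334, 0.1705]
ee_rot: [[0.99, 0.142, -0.001], [0.142, -0.99, 0.001], [-0.001, -0.001, -1.0]]
force: [0.9, 0.1, -0.1]
opening: 0.0854
grip_force: 0.0
```

Run:
```python
import numpy as np,cv2
from workcell import readout, optics
s=readout.observe();c=optics.capture("wrist")
print(s["position"],s["ee_rot"],s["force"],c["camera_matrix"],c["hand_eye"])
cv2.imwrite("pics/w1.png",c["pixels"][:,:,::-1]);np.savez("w1.npz",**c,p=s["position"],R=s["ee_rot"])
```

```text
[ 0.44168834 -0.33335039  0.1705063 ] [[ 9.89888214e-01  1.41847063e-01 -8.56888086e-04]
 [ 1.41847619e-01 -9.89888306e-01  6.27408548e-04]
 [-7.59227437e-04 -7.42611862e-04 -9.99999436e-01]] [ 0.92614602  0.14531806 -0.07809476] [[309.70691629   0.         312.63313629]
 [  0.         309.70691629 196.95920987]
 [  0.           0.           1.        ]] [[ 5.94430859e-04 -9.44098154e-01 -3.29663955e-01  8.47363288e-02]
 [ 9.99999353e-01  8.80885545e-04 -7.19556805e-04 -1.08191984e-03]
 [ 9.69728463e-04 -3.29663314e-01  9.44098066e-01 -1.43286499e-01]
 [ 0.00000000e+00  0.00000000e+00  0.00000000e+00  1.00000000e+00]]
```

View pics/w1.png

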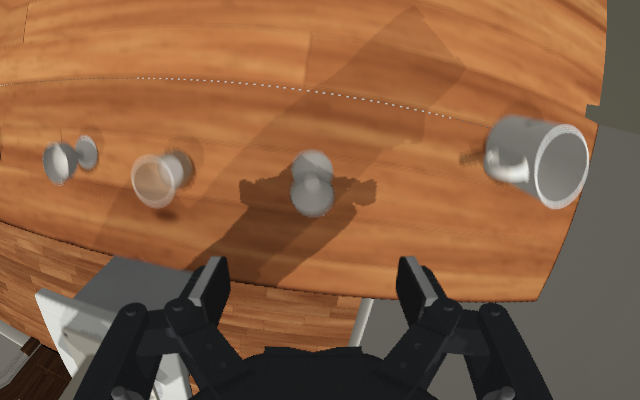

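The jigger is centred under the gripper: its rim at (312,196) maps to tool x≈0, y≈−1 mm. Descending.

Request:
jog_arm([
  [0,0,20,0,0,0],
  [0,0,20,0,0,0],
  [0,0,20,0,0,0],
  [0,0,20,0,0,0],
  [0,0,20,0,0,0],
  [0,0,16,0,0,0],
  [0,0,11,0,0,0],
  [0,0,0,0,0,0],
])

```text
time_s: 2.15
position: [0.4395, -0.3333, 0.0424]
ee_rot: [[0.99, 0.142, -0.003], [0.142, -0.99, 0.003], [-0.003, -0.003, -1.0]]
force: [0.2, -0.4, -0.8]
opening: 0.0855
grip_force: 0.0
```

Request:
jog_arm([
  [0,0,0,0,0,0],
  [0,0,0,0,0,0],
  [0,0,0,0,0,0],
  [0,0,0,0,0,0],
  [0,0,0,0,0,0],
  [0,0,0,0,0,0],
  [0,0,0,0,0,0],
  [0,0,0,0,0,0],
  [0,0,0,0,0,0],
  [0,0,0,0,0,0],
], jaw=-1, grip_force=30)

```text
time_s: 3.15
position: [0.4416, -0.3347, 0.0454]
ee_rot: [[0.99, 0.142, 0.002], [0.142, -0.99, -0.001], [0.002, 0.001, -1.0]]
force: [-0.1, 1.0, 5.4]
opening: 0.0369
grip_force: 30.1
```

The opening is 37 mm rather than 43. I'll lift and look.

Request:
jog_arm([
  [0,0,-5,0,0,0],
  [0,0,-10,0,0,0],
  [0,0,-15,0,0,0],
  [0,0,-10,0,0,0],
  [0,0,0,0,0,0],
  [0,0,0,0,0,0],
])

```text
time_s: 3.75
position: [0.441, -0.3343, 0.0844]
ee_rot: [[0.99, 0.142, 0.0], [0.142, -0.99, -0.0], [0.0, 0.0, -1.0]]
force: [0.2, -0.2, -1.1]
opening: 0.0367
grip_force: 30.3
```

Run:
```python
import numpy as np,cv2
from workcell import readout, optics
s=readout.observe();c=optics.capture("wrist");e=optics.capture("top")
print(s["position"],s["opening"],s["grip_force"],s["force"])
a=cv2.resize(c["pixels"][120:320,190:430],(600,500),interpolation=2)[:,:,::-1]
cv2.imwrite("pics/w2.png",a)
```

```text
[ 0.44102207 -0.334316    0.08444804] 0.03671205883357712 30.25949179107556 [ 0.1629805  -0.20058921 -1.05683337]
```

View pics/w2.png

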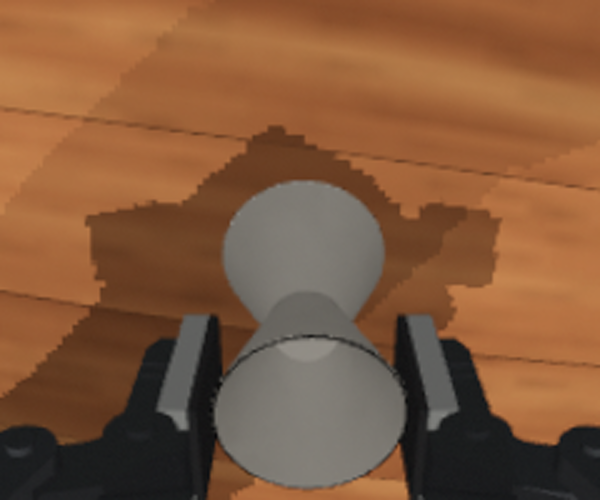

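The jigger hangs upright and centred in the pads. In the crop the rim is at (310,410) and the foot at (303,260), and the force reading matches its weight. Now I'll carry it over the caddy.

Request:
jog_arm([
  [0,0,-20,0,0,0],
  [0,0,-20,0,0,0],
  [0,0,-20,0,0,0],
  [0,0,-20,0,0,0],
  [3,-12,0,0,0,0],
  [6,-25,0,0,0,0],
  [6,-25,0,0,0,0],
  [6,-25,0,0,0,0],
  [6,-25,0,0,0,0],
  [6,-25,0,0,0,0],
  [6,-25,0,0,0,0],
  [6,-25,0,0,0,0],
])

```text
time_s: 5.05
position: [0.4577, -0.1406, 0.1625]
ee_rot: [[0.99, 0.142, -0.003], [0.142, -0.99, 0.001], [-0.003, -0.002, -1.0]]
force: [-0.5, 0.1, -1.0]
opening: 0.0364
grip_force: 30.3
```

Request:
jog_arm([
  [6,-25,0,0,0,0],
  [6,-25,0,0,0,0],
  [6,-25,0,0,0,0],
  [6,-25,0,0,0,0],
  [6,-25,0,0,0,0],
  [6,-25,0,0,0,0],
  [6,-25,0,0,0,0],
  [6,-25,0,0,0,0],
  [6,-25,0,0,0,0],
  [6,-25,0,0,0,0],
  [6,-25,0,0,0,0],
  [6,-25,0,0,0,0],
])

```text
time_s: 6.25
position: [0.4943, 0.1174, 0.1654]
ee_rot: [[0.978, 0.209, -0.009], [0.209, -0.977, 0.039], [-0.001, -0.04, -0.999]]
force: [-0.1, -0.6, -0.9]
opening: 0.0367
grip_force: 30.3
```

Request:
jog_arm([
  [6,-25,0,0,0,0],
  [6,-25,0,0,0,0],
  [6,-25,0,0,0,0],
  [6,-25,0,0,0,0],
  [3,-19,0,0,0,0],
  [0,0,0,0,0,0],
  [0,0,0,0,0,0],
])

```text
time_s: 6.95
position: [0.5064, 0.182, 0.1725]
ee_rot: [[0.956, 0.292, -0.026], [0.293, -0.953, 0.081], [-0.001, -0.085, -0.996]]
force: [-0.0, -0.3, -1.8]
opening: 0.037
grip_force: 30.3
```

Run:
```python
import numpy as np,cv2
from workcell import readout, optics
s=readout.observe();c=optics.capture("wrist")
print(s["position"],s["ee_rot"],s["opening"],s["grip_force"],s["force"])
cv2.imwrite("pics/w3.png",c["pixels"][:,:,::-1])
```

```text
[0.50636573 0.18200587 0.17254542] [[ 0.95597286  0.29229168 -0.02610471]
 [ 0.29345312 -0.95250107  0.08140622]
 [-0.0010704  -0.08548264 -0.99633908]] 0.03704757913396817 30.315213938592933 [-0.04731953 -0.29457862 -1.83946075]
```

View pics/w3.png

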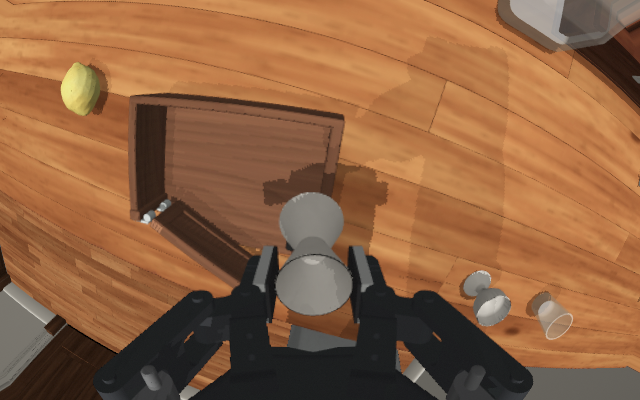

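The arm stopped short and the tool has tilted, so I'll check the joints.

Run:
```python
from workcell import readout
s=readout.observe();print(s["joint_pos"].round(1),s["tau"].round(1),s["time_s"])
```

```text
[ 17.   19.9  -0.4  69.8   4.9 179.9] [  0.2 -42.   25.   -0.    0.3  -0. ] 7.0
```

Joint 6 is at its 180° limit. The cure is to turn the tool towards a larger yaw: at about 38°, joint 6 would sit near 172°.

```bash
cat >> h.py <<'E'
from scipy.spatial.transform import Rotation as Ro
def down(y):
    c,s=np.cos(np.radians(y)),np.sin(np.radians(y));return np.array([[c,s,0],[s,-c,0],[0,0,-1]])
def rel(s,y,p):
    rv=Ro.from_matrix(s["ee_rot"].T@down(y)).as_rotvec(degrees=True)
    print("turn",rv.round(2),"then shift mm",(down(y).T@(np.array(p)-s["position"])*1e3).round(1))
E
python3 - <<'E'
from workcell import readout
from h import *
s=readout.observe();rel(s,40,[.4998,.287,.1725])
E
```

```text
turn [ -4.85  -0.92 -22.95] then shift mm [ 62.7 -84.8   0. ]
```

Request:
jog_arm([
  [0,0,0,-1.6,-0.3,-7.6],
  [0,0,0,-1.6,-0.3,-7.6],
  [0,0,0,-1.6,-0.3,-7.6],
  [0,0,0,0,0,0],
  [0,0,0,0,0,0],
])

```text
time_s: 7.5
position: [0.5064, 0.1817, 0.1726]
ee_rot: [[0.77, 0.639, -0.0], [0.639, -0.77, 0.002], [0.001, -0.001, -1.0]]
force: [-0.7, -0.6, -0.9]
opening: 0.0363
grip_force: 30.3
```

Run:
```python
from workcell import readout
from h import *
s=readout.observe();rel(s,40,[.4998,.287,.1725]);print(s["position"],s["opening"],s["joint_pos"].round(1))
```

```text
turn [-0.08 -0.05 -0.32] then shift mm [ 62.7 -84.9   0.1]
[0.50635886 0.18166731 0.17262998] 0.03630645855533956 [ 1.97e+01  1.99e+01 -3.00e-01  6.99e+01  1.00e-01  1.60e+02]
```

Request:
jog_arm([
  [12.5,-17,0,0,0,0],
  [12.5,-17,0,0,0,0],
  [12.5,-17,0,0,0,0],
  [12.5,-17,0,0,0,0],
  [12.7,-17,0,0,0,0],
  [0,0,0,0,0,0],
  [0,0,20,0,0,0],
  [0,0,20,0,0,0],
  [0,0,20,0,0,0],
  [0,0,20,0,0,0],
  [0,0,0,0,0,0],
])

```text
time_s: 8.6
position: [0.4982, 0.2851, 0.0897]
ee_rot: [[0.769, 0.639, -0.006], [0.639, -0.769, -0.002], [-0.006, -0.002, -1.0]]
force: [-0.4, -0.3, -0.7]
opening: 0.0367
grip_force: 30.3
```

Request:
jog_arm([
  [0,0,15,0,0,0],
  [0,0,10,0,0,0],
  [0,0,5,0,0,0],
  [0,0,3,0,0,0],
  [0,0,2,0,0,0],
  [0,0,0,0,0,0],
  [0,0,0,0,0,0],
])

```text
time_s: 9.3
position: [0.5005, 0.2878, 0.0582]
ee_rot: [[0.768, 0.641, 0.001], [0.641, -0.768, 0.002], [0.002, -0.001, -1.0]]
force: [-0.2, 0.3, -1.3]
opening: 0.0369
grip_force: 30.3
```

Request:
jog_arm([
  [0,0,1,0,0,0],
  [0,0,1,0,0,0],
  [0,0,0.5,0,0,0],
  [0,0,0,0,0,0],
  [0,0,0,0,0,0],
])

```text
time_s: 9.8
position: [0.5004, 0.2877, 0.0555]
ee_rot: [[0.768, 0.641, 0.0], [0.641, -0.768, 0.002], [0.001, -0.001, -1.0]]
force: [-0.6, -0.3, 1.0]
opening: 0.0368
grip_force: 30.5
```

Contact: the force has gone from −1.1 to +1.0 N. Opening partway and retreating upward.

Request:
jog_arm([
  [0,0,0,0,0,0],
  [0,0,0,0,0,0],
  [0,0,0,0,0,0],
  [0,0,0,0,0,0],
  [0,0,0,0,0,0],
  [0,0,0,0,0,0],
], jaw=0.6)

```text
time_s: 10.4
position: [0.5003, 0.2875, 0.0553]
ee_rot: [[0.768, 0.641, 0.0], [0.641, -0.768, 0.001], [0.001, -0.001, -1.0]]
force: [0.9, -1.1, -0.1]
opening: 0.0681
grip_force: 0.0
```

Request:
jog_arm([
  [0,0,-5,0,0,0],
  [0,0,-10,0,0,0],
  [0,0,-20,0,0,0],
  [0,0,-20,0,0,0],
  [0,0,-20,0,0,0],
  [0,0,-20,0,0,0],
  [0,0,0,0,0,0],
  [0,0,0,0,0,0],
])

```text
time_s: 11.2
position: [0.5007, 0.2876, 0.1512]
ee_rot: [[0.768, 0.641, 0.002], [0.641, -0.768, 0.002], [0.003, -0.001, -1.0]]
force: [-0.2, 0.4, -1.3]
opening: 0.0683
grip_force: 0.0
```

Run:
```python
import numpy as np,cv2
from workcell import readout, optics
s=readout.observe();c=optics.capture("wrist");e=optics.capture("scene")
np.savez("w4.npz",**c,p=s["position"],R=s["ee_rot"])
print(s["position"],s["opening"],s["joint_pos"].round(1))
o=np.zeros((400,800,3),np.uint8);o[:,:500]=c["pixels"][:,60:560,::-1];o[:240,500:]=cv2.resize(e["pixels"][190:300,170:300],(300,240))[:,:,::-1]
cv2.imwrite("pics/w4.png",o)
```

```text
[0.5006569  0.2876332  0.15116193] 0.06831426982574561 [2.98e+01 2.49e+01 4.00e+00 6.90e+01 1.00e-01 1.70e+02]
```

View pics/w4.png

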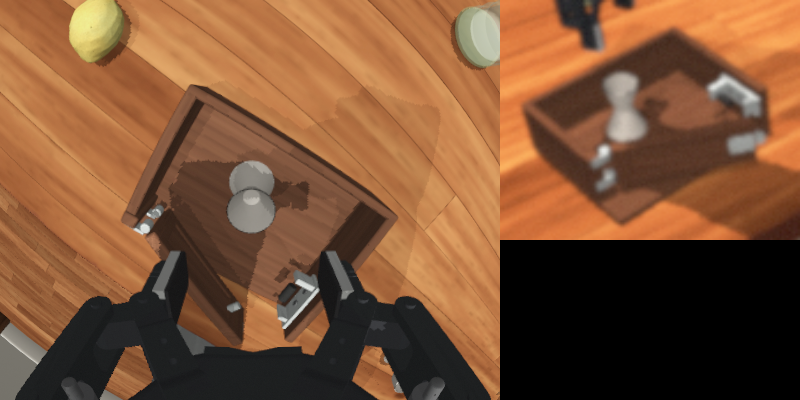

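The jigger stands upright in the bay, at about (250,200) in the wrist view, clear of the keeper at (298,300) and of the gate. Next I'll turn the tool half way round, so its flat side can push the gate within joint 6's range, and close the fingers.

Request:
jog_arm([
  [0,0,-20,0,0,0],
  [0,0,0,0,0,-8.5],
  [0,0,0,0,0,-8.5],
  [0,0,0,0,0,-8.5],
  [0,0,0,0,0,-8.5],
  [0,0,0,0,0,-8.5],
  [0,0,0,0,0,-8.5],
  [0,0,0,0,0,-8.5],
  [0,0,0,0,0,-8.5],
  [0,0,0,0,0,-8.5],
  [0,0,0,0,0,-8.5],
  [0,0,0,0,0,-8.5],
])

```text
time_s: 12.5
position: [0.4995, 0.2869, 0.1687]
ee_rot: [[-0.691, 0.723, -0.002], [0.723, 0.691, -0.0], [0.002, -0.002, -1.0]]
force: [-0.2, -0.0, 0.9]
opening: 0.0683
grip_force: 0.0
```

Request:
jog_arm([
  [0,0,0,0,0,-8.5],
  [0,0,0,0,0,-8.5],
  [0,0,0,0,0,-8.5],
  [0,0,0,0,0,-8.5],
  [0,0,0,0,0,-8.5],
  [0,0,0,0,0,-8.5],
  [0,0,0,0,0,0],
  [0,0,0,0,0,0],
], jaw=-1, grip_force=20)

```text
time_s: 13.3
position: [0.4998, 0.2871, 0.1693]
ee_rot: [[-0.997, -0.073, -0.002], [-0.073, 0.997, 0.0], [0.002, 0.001, -1.0]]
force: [0.0, 0.3, -0.5]
opening: 0.0003
grip_force: 0.0
```

Run:
```python
from workcell import readout
from h import *
s=readout.observe();rel(s,185,[.338,.2625,.17]);print(s["position"],s["opening"],s["joint_pos"].round(1))
```

```text
turn [ 0.03 -0.09 -0.83] then shift mm [163.3 -10.4  -0.7]
[0.49976432 0.28711759 0.16928364] 0.00031920075777923 [29.8 24.3  5.9 71.6  0.1 25.7]
```

Request:
jog_arm([
  [23,-1.5,0,0,0,0],
  [23,-1.5,0,0,0,0],
  [23,-1.5,0,0,0,0],
  [23,-1.5,0,0,0,0],
  [23,-1.5,0,0,0,0],
  [24,-1.5,0,0,0,0],
  [24,-1.5,0,0,0,0],
  [0,0,25,0,0,0],
  [0,0,25,0,0,0],
  [0,0,25,0,0,0],
  [0,0,0,0,0,0],
])

```text
time_s: 14.4
position: [0.336, 0.2628, 0.0924]
ee_rot: [[-0.997, -0.074, -0.005], [-0.074, 0.997, -0.003], [0.006, -0.003, -1.0]]
force: [-1.1, -0.4, -0.3]
opening: 0.0
grip_force: 0.0
```

Request:
jog_arm([
  [0,0,20,0,0,0],
  [0,0,20,0,0,0],
  [0,0,9,0,0,0],
  [0,0,0,0,0,0],
  [0,0,0,0,0,0],
  [0,0,0,0,0,0],
])

```text
time_s: 15.0
position: [0.3394, 0.2653, 0.0473]
ee_rot: [[-0.997, -0.076, 0.002], [-0.076, 0.997, 0.003], [-0.002, 0.002, -1.0]]
force: [0.2, 0.2, -0.4]
opening: -0.0001
grip_force: 0.0
```

Run:
```python
from workcell import readout,optics
import cv2,numpy as np
s=readout.observe();c=optics.capture("top");e=optics.capture("scene")
print(s["position"],s["opening"],s["force"])
o=np.zeros((400,800,3),np.uint8);o[:400,:400]=cv2.resize(c["pixels"][150:250,180:280],(400,400))[:,:,::-1];o[:,400:]=cv2.resize(e["pixels"][180:300,170:290],(400,400))[:,:,::-1]
cv2.imwrite("pics/g1.png",o)
```

```text
[0.33936767 0.26534657 0.04730711] -5.4784525603510343e-05 [ 0.22303539  0.2487263  -0.37164679]
```

View pics/g1.png

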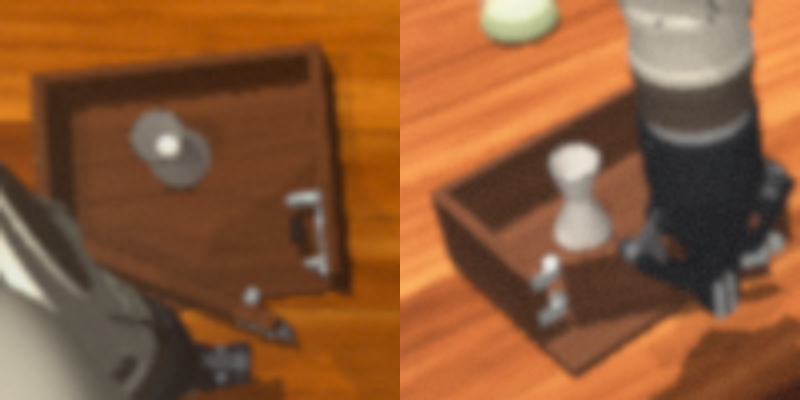

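The jigger is standing and the gate is still open, with the closed fingers in front of it. I'll approach along the push arc and watch the force.

Request:
jog_arm([
  [-3.2,-3.2,0,0,0,0],
  [-3.2,-3.2,0,0,0,0],
  [-3.2,-3.2,0,0,0,0],
  [-3.2,-3.2,0,0,0,0],
  [-3.2,-3.2,0,0,0,0],
  [-3.2,-3.2,0,0,0,0],
  [-3,-1,0,0,0,0],
  [-3,-1,0,0,0,0],
  [0,0,0,0,0,0],
])

```text
time_s: 16.0
position: [0.3658, 0.2456, 0.0462]
ee_rot: [[-0.997, -0.075, 0.0], [-0.075, 0.997, 0.002], [-0.001, 0.002, -1.0]]
force: [0.2, 0.3, 0.4]
opening: -0.0
grip_force: 0.0
```

Request:
jog_arm([
  [-3,-1,0,0,0,0],
  [-3,-1,0,0,0,0],
  [-3,-1,0,0,0,0],
  [-3,-1,0,0,0,0],
  [0,0,0,0,0,0],
])

```text
time_s: 16.5
position: [0.3781, 0.2425, 0.0462]
ee_rot: [[-0.997, -0.075, 0.001], [-0.075, 0.997, 0.002], [-0.001, 0.002, -1.0]]
force: [0.2, -0.6, 0.7]
opening: 0.0001
grip_force: 0.0
```

Request:
jog_arm([
  [-3,-0.8,0,0,0,0],
  [-3,-0.8,0,0,0,0],
  [-3,-0.7,0,0,0,0],
  [-3,-0.6,0,0,0,0],
  [0,0,0,0,0,0],
])

```text
time_s: 17.0
position: [0.3903, 0.2405, 0.0462]
ee_rot: [[-0.997, -0.075, 0.001], [-0.075, 0.997, 0.002], [-0.001, 0.002, -1.0]]
force: [-0.2, -0.2, 0.4]
opening: 0.0003
grip_force: 0.1
```

Request:
jog_arm([
  [-1.5,-0.2,0,0,0,0],
  [-1.5,-0.2,0,0,0,0],
  [-1.5,-0.2,0,0,0,0],
  [0,0,0,0,0,0],
  [0,0,0,0,0,0],
])

```text
time_s: 17.5
position: [0.3944, 0.2403, 0.0462]
ee_rot: [[-0.997, -0.076, 0.0], [-0.076, 0.997, 0.002], [-0.0, 0.002, -1.0]]
force: [-0.5, -0.4, 0.1]
opening: 0.0
grip_force: 0.2
```

```bash
cat >> h.py <<'E'
def st():
    from workcell import readout
    s=readout.observe();y=np.radians(8.16);A=np.array([[np.cos(y),-np.sin(y)],[np.sin(y),np.cos(y)]])
    q=A.T@(s["position"][:2]-[.4764,.2735]);q[:]=q
    print(s["time_s"],"TCP caddy mm",(q*1e3).round(1),"F caddy",(A.T@s["force"][:2]).round(2),s["torque"].round(2),s["joint_pos"].round(1))
def gate():
    from workcell import optics
    y=np.radians(8.16);A=np.array([[np.cos(y),-np.sin(y)],[np.sin(y),np.cos(y)]])
    w=np.concatenate([cloud(optics.capture(n)).reshape(-1,3) for n in("top","scene")])
    w=w[~np.isnan(w).any(1)];w=w[(w[:,2]>.06)&(w[:,2]<.077)]
    q=(w[:,:2]-[.4764,.2735])@A-[-.055,.078]
    q=q[(np.hypot(*q.T)>.03)&(np.hypot(*q.T)<.14)];a=np.arctan2(-q[:,0],-q[:,1])
    a=a[(a>-.3)&(a<.7)];hs,e=np.histogram(a,np.arange(-.3,.72,.04));print("gate",len(a),np.median(a).round(3),dict(zip(e.round(2),hs)))
E
python3 -c "
from h import *
st();gate()"
```

```text
17.5 TCP caddy mm [-85.9 -21.2] F caddy [-0.57 -0.29] [-0.03  0.09  0.02] [ 31.3  19.4 -22.3  48.2   0.1  27. ]
gate 230 0.128 {np.float64(-0.3): np.int64(1), np.float64(-0.26): np.int64(3), np.float64(-0.22): np.int64(3), np.float64(-0.18): np.int64(3), np.float64(-0.14): np.int64(8), np.float64(-0.1): np.int64(15), np.float64(-0.06): np.int64(12), np.float64(-0.02): np.int64(16), np.float64(0.02): np.int64(18), np.float64(0.06): np.int64(16), np.float64(0.1): np.int64(28), np.float64(0.14): np.int64(17), np.float64(0.18): np.int64(18), np.float64(0.22): np.int64(3), np.float64(0.26): np.int64(2), np.float64(0.3): np.int64(9), np.float64(0.34): np.int64(9), np.float64(0.38): np.int64(40), np.float64(0.42): np.int64(9), np.float64(0.46): np.int64(0), np.float64(0.5): np.int64(0), np.float64(0.54): np.int64(0), np.float64(0.58): np.int64(0), np.float64(0.62): np.int64(0), np.float64(0.66): np.int64(0)}
```

Request:
jog_arm([
  [-1.5,-0.2,0,0,0,0],
  [-1.5,-0.2,0,0,0,0],
  [-1,-0.1,0,0,0,0],
  [0,0,0,0,0,0],
])

```text
time_s: 18.0
position: [0.3985, 0.24, 0.0462]
ee_rot: [[-0.997, -0.076, 0.0], [-0.076, 0.997, 0.001], [-0.0, 0.001, -1.0]]
force: [-0.2, -1.1, 0.3]
opening: -0.0002
grip_force: 0.2
```

Request:
jog_arm([
  [-1,-0.1,0,0,0,0],
  [-1,-0.1,0,0,0,0],
  [0,0,0,0,0,0],
])

```text
time_s: 18.3
position: [0.4004, 0.24, 0.0462]
ee_rot: [[-0.997, -0.076, 0.0], [-0.076, 0.997, 0.001], [-0.0, 0.001, -1.0]]
force: [-0.6, -0.2, -0.6]
opening: -0.0001
grip_force: 0.2
```

Request:
jog_arm([
  [-1,-0.1,0,0,0,0],
  [-1,-0.1,0,0,0,0],
  [0,0,0,0,0,0],
])

```text
time_s: 18.6
position: [0.4024, 0.2399, 0.0462]
ee_rot: [[-0.997, -0.076, 0.0], [-0.076, 0.997, 0.001], [-0.0, 0.001, -1.0]]
force: [-1.0, 0.3, 0.1]
opening: 0.0001
grip_force: 0.2
```

Request:
jog_arm([
  [-1,-0.1,0,0,0,0],
  [-1,-0.1,0,0,0,0],
  [0,0,0,0,0,0],
])

```text
time_s: 18.9
position: [0.4045, 0.2398, 0.0462]
ee_rot: [[-0.997, -0.076, 0.0], [-0.076, 0.997, 0.001], [-0.0, 0.001, -1.0]]
force: [-0.9, -0.4, -1.0]
opening: -0.0003
grip_force: 0.3
```

Request:
jog_arm([
  [-1,-0.1,0,0,0,0],
  [-1,-0.1,0,0,0,0],
  [0,0,0,0,0,0],
])

```text
time_s: 19.2
position: [0.4053, 0.2397, 0.0461]
ee_rot: [[-0.997, -0.076, -0.002], [-0.076, 0.997, 0.001], [0.002, 0.002, -1.0]]
force: [-4.6, -1.0, 3.4]
opening: -0.0002
grip_force: 2.4
```

Request:
jog_arm([
  [-1,0,0,0,0,0],
  [-1,0,0,0,0,0],
  [0,0,0,0,0,0],
])

```text
time_s: 19.5
position: [0.4081, 0.2396, 0.0461]
ee_rot: [[-0.997, -0.076, -0.0], [-0.076, 0.997, 0.001], [0.0, 0.001, -1.0]]
force: [-1.7, -1.2, 0.5]
opening: 0.0001
grip_force: 0.9
```

```bash
python3 -c "
from h import *
st();gate()"
```

```text
19.5 TCP caddy mm [-72.4 -23.9] F caddy [-1.89 -0.95] [-0.23  0.38 -0.04] [ 30.4  20.6 -20.6  48.8   0.   26. ]
gate 227 0.005 {np.float64(-0.3): np.int64(6), np.float64(-0.26): np.int64(5), np.float64(-0.22): np.int64(12), np.float64(-0.18): np.int64(13), np.float64(-0.14): np.int64(20), np.float64(-0.1): np.int64(18), np.float64(-0.06): np.int64(25), np.float64(-0.02): np.int64(27), np.float64(0.02): np.int64(9), np.float64(0.06): np.int64(19), np.float64(0.1): np.int64(3), np.float64(0.14): np.int64(3), np.float64(0.18): np.int64(11), np.float64(0.22): np.int64(29), np.float64(0.26): np.int64(26), np.float64(0.3): np.int64(1), np.float64(0.34): np.int64(0), np.float64(0.38): np.int64(0), np.float64(0.42): np.int64(0), np.float64(0.46): np.int64(0), np.float64(0.5): np.int64(0), np.float64(0.54): np.int64(0), np.float64(0.58): np.int64(0), np.float64(0.62): np.int64(0), np.float64(0.66): np.int64(0)}
```

Request:
jog_arm([
  [-0.5,0,0,0,0,0],
  [0,0,0,0,0,0],
])

```text
time_s: 19.8
position: [0.4101, 0.2405, 0.0465]
ee_rot: [[-0.997, -0.076, 0.002], [-0.076, 0.997, 0.002], [-0.003, 0.002, -1.0]]
force: [-0.2, 0.1, -1.1]
opening: -0.0
grip_force: 0.0
```

Request:
jog_arm([
  [-0.5,0,0,0,0,0],
  [0,0,0,0,0,0],
])

```text
time_s: 20.0
position: [0.4099, 0.2403, 0.0464]
ee_rot: [[-0.997, -0.076, 0.001], [-0.076, 0.997, 0.002], [-0.001, 0.002, -1.0]]
force: [-1.0, -0.1, -0.5]
opening: -0.0002
grip_force: 0.0
```

Request:
jog_arm([
  [-0.5,0,0,0,0,0],
  [0,0,0,0,0,0],
])

```text
time_s: 20.2
position: [0.41, 0.2402, 0.0463]
ee_rot: [[-0.997, -0.076, 0.0], [-0.076, 0.997, 0.002], [-0.001, 0.002, -1.0]]
force: [0.1, -0.3, -0.4]
opening: -0.0
grip_force: 0.0
```

The force vanished after the ride, which suggests the gate snapped away from the fingers. I'll probe lightly to confirm.

Request:
jog_arm([
  [-0.5,0,0,0,0,0],
  [-0.5,0,0,0,0,0],
  [0,0,0,0,0,0],
])

```text
time_s: 20.5
position: [0.4106, 0.2401, 0.0462]
ee_rot: [[-0.997, -0.076, -0.0], [-0.076, 0.997, 0.001], [0.0, 0.001, -1.0]]
force: [-0.7, 1.3, 0.3]
opening: -0.0
grip_force: 0.5
```

Request:
jog_arm([
  [-0.5,0,0,0,0,0],
  [-0.5,0,0,0,0,0],
  [0,0,0,0,0,0],
])

```text
time_s: 20.8
position: [0.4112, 0.2401, 0.0461]
ee_rot: [[-0.997, -0.076, -0.001], [-0.076, 0.997, 0.001], [0.001, 0.001, -1.0]]
force: [-2.9, -0.5, 2.0]
opening: 0.0003
grip_force: 1.7
```

Request:
jog_arm([
  [-0.5,0,0,0,0,0],
  [0,0,0,0,0,0],
])

```text
time_s: 21.0
position: [0.4115, 0.24, 0.0461]
ee_rot: [[-0.997, -0.076, -0.001], [-0.076, 0.997, 0.001], [0.001, 0.001, -1.0]]
force: [-4.2, -0.1, 3.1]
opening: -0.0001
grip_force: 2.5
```

Request:
jog_arm([
  [1,0,0,0,0,0],
  [2,0,0,0,0,0],
  [3,0,0,0,0,0],
  [10,0,0,0,0,0],
  [20,0,0,0,0,0],
  [20,0,0,0,0,0],
  [10,0,0,0,0,0],
  [0,0,-25,0,0,0],
  [0,0,-25,0,0,0],
  [0,0,-25,0,0,0],
  [0,0,-25,0,0,0],
  [0,0,0,0,0,0],
])

```text
time_s: 22.2
position: [0.3489, 0.2368, 0.1496]
ee_rot: [[-0.997, -0.076, 0.007], [-0.076, 0.997, 0.006], [-0.008, 0.005, -1.0]]
force: [0.2, 0.1, -0.1]
opening: -0.0
grip_force: 0.0
```

Request:
jog_arm([
  [0,25,0,0,0,0],
  [0,25,0,0,0,0],
  [0,-25,0,0,0,0],
  [0,-25,0,0,0,0],
  [0,-25,0,0,0,0],
  [0,-25,0,0,0,0],
  [0,-25,0,0,0,0],
  [0,-25,0,0,0,0],
  [0,-25,0,0,0,0],
  [0,-25,0,0,0,0],
  [0,-25,0,0,0,0],
  [0,0,0,0,0,0],
])

```text
time_s: 23.4
position: [0.3593, 0.0586, 0.1452]
ee_rot: [[-0.997, -0.072, -0.001], [-0.072, 0.997, 0.0], [0.001, 0.0, -1.0]]
force: [-0.3, 0.7, 0.8]
opening: 0.0
grip_force: 0.0
```

Run:
```python
from h import *
from workcell import optics
import cv2
st();gate()
c=optics.capture("top");e=optics.capture("scene")
o=np.zeros((600,800,3),np.uint8);o[:400,:400]=cv2.resize(c["pixels"][150:250,180:280],(400,400),interpolation=2)[:,:,::-1];o[:400,400:]=cv2.resize(e["pixels"][180:300,170:290],(400,400),interpolation=2)[:,:,::-1]
o[400:,:560]=cv2.resize(c["pixels"][190:240,325:465],(560,200))[:,:,::-1]
cv2.imwrite("pics/g2.png",o)
```

```text
23.4 TCP caddy mm [-146.4 -196.1] F caddy [-0.18  0.68] [ 0.04  0.01 -0.01] [  9.2   2.1 -27.   60.9   0.    5.1]
gate 469 -0.026 {np.float64(-0.3): np.int64(8), np.float64(-0.26): np.int64(19), np.float64(-0.22): np.int64(19), np.float64(-0.18): np.int64(28), np.float64(-0.14): np.int64(39), np.float64(-0.1): np.int64(58), np.float64(-0.06): np.int64(80), np.float64(-0.02): np.int64(98), np.float64(0.02): np.int64(104), np.float64(0.06): np.int64(16), np.float64(0.1): np.int64(0), np.float64(0.14): np.int64(0), np.float64(0.18): np.int64(0), np.float64(0.22): np.int64(0), np.float64(0.26): np.int64(0), np.float64(0.3): np.int64(0), np.float64(0.34): np.int64(0), np.float64(0.38): np.int64(0), np.float64(0.42): np.int64(0), np.float64(0.46): np.int64(0), np.float64(0.5): np.int64(0), np.float64(0.54): np.int64(0), np.float64(0.58): np.int64(0), np.float64(0.62): np.int64(0), np.float64(0.66): np.int64(0)}
```

View pics/g2.png

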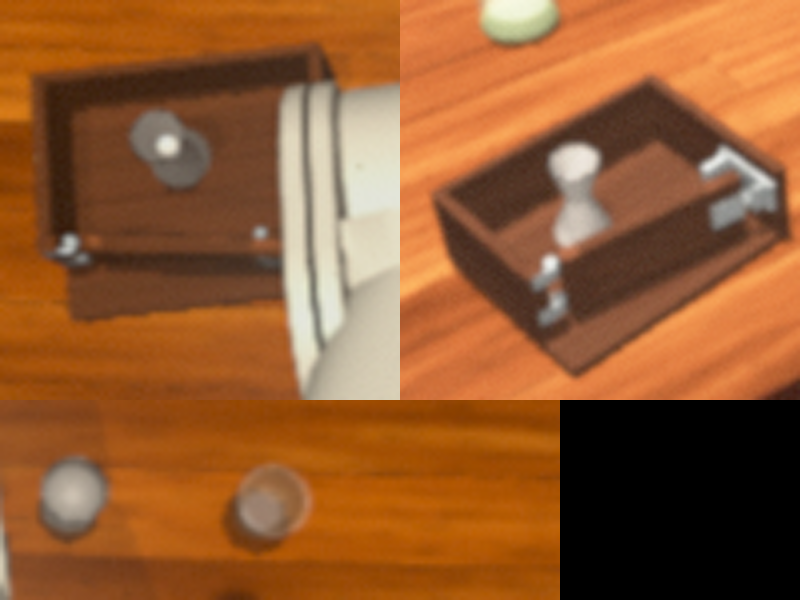

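The gate stays square across the front with the arm clear: its top edge runs from (70,240) to (280,245) in the top crop. The jigger stands at (170,150), and the egg cup and shot glass haven't moved. I felt the tongue ride over the keeper, then the force drop to zero, then the buffer behind it. Handing in.

```bash
python3 -c "
from workcell import order
print(order.job_done())"
```

```text
the job is handed in; nothing more can be done
None
```

The job is handed in: the jigger stands upright in the caddy, the gate is shut and staying shut by itself (highest push force I read was about 5 N), and the shot glass and egg cup are where they were.

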